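Load the tape dispenser and hold its brake key down

TASK

Put the tall roll of tape over the dispenser's upright spindle so that it lies flat on its seat, and let go of it. Then take the brake key by its handle out of its stand, pass its blade down through the slot of the dispenser's guard plate until its shoulder is all but down on the plate, and finish while still gripping it there: the spring below pushes it back up if it is let go. Leave the thin roll, the two pots and the spatula where they are.

Things in the scene. Friction and masses are not known exactly. Their poses are not given: they have to be found in the camera images.
- roll: The tall roll of tape, white paper on a cardboard core: 58 mm outer diameter, 30 mm high, through hole of 25 mm diameter along its z axis. Stands flat on the table, hole upright. Origin: centre of its underside. Mass about 60 g.
- key: The brake key, upright in its stand at the start. Its z axis points up from the tip of the blade to the handle. Steel blade 6 mm (x) by 24 mm (y), from z = 0 to 45 mm; its last 6 mm (z = 0 to 6 mm) step down to 3 by 18 mm. Black shoulder 18 (x) by 42 (y) mm from z = 45 to 51 mm. Black handle 14 mm thick (x), 36 mm wide (y), from z = 51 to 93 mm. Origin: centre of the blade's tip. The key is the same after a half turn about z. Mass about 80 g. Grip it across the 14 mm.
- key_grip (a point): Centre of the key's handle, 72 mm above the blade's tip along the key's z axis.
- stand: Fixed grey stand of the key, a block 44 (x) by 60 (y) by 50 mm high with a flange 4 mm high at the foot (56 by 72 mm), and an upright through slot of 11 (x) by 30 (y) mm. The key hangs in it by its shoulder, its axes along the stand's, blade tip 5 mm above the table. Origin: centre of the underside.
- dispenser: The fixed tape dispenser on the table: white base 120 (x) by 280 (y) by 20 mm high; its front faces -x. Upright spindle at y = +85 mm. White housing 50 (x) by 80 (y) mm, centred at y = -70 mm, with an aluminium guard plate 8 mm thick whose top is 70 mm above the table; open on the +x side. Two low rollers and a cutter bar (up to 42 mm above the table) at the far edge near y = 0. Origin: centre of the base's underside.
- seat (a point): Centre of the roll's seat at the foot of the spindle, 28 mm above the table: a grey disc of 44 mm diameter, 8 mm above the base. The steel spindle is 18 mm in diameter, straight for 34 mm above the seat, then a cone to its top, 45 mm above the seat. Axes as the dispenser's.
- slot (a point): Centre of the slot's mouth in the guard plate, at the height of the plate's top. The slot is 8 mm (x) by 26 mm (y) for the 6 by 24 mm blade, and has a 45 degree lead-in 4 mm wide all round. x, y and z are the dispenser's axes: the blade's y goes along this y.
- brake (a joint): Spring-loaded brake plate under the slot, in m: 0 when up (its top 30 mm below the guard plate's top), growing as the key's tip pushes it down; 0.015 with the key's shoulder on the guard plate, 0.018 at its stop. It pushes back with about 3 N at 0 and 6 N at 0.015, more than the key's weight.
- thin_roll: Another roll of tape, to be left alone: 46 mm outer diameter, 12 mm high, narrow hole of 12 mm. Origin: centre of the underside.
- pot0: Small make-up pot with a white cap, to be left alone: 45 mm diameter, 44 mm high. Origin: centre of the underside.
- pot1: A second pot, like the first, to be left alone.
- spatula: Flat wooden modelling spatula, about 180 mm long, 18 mm wide and 6 mm thick, lying on the table, to be left alone. Origin: at its middle, on the underside.
Not all that is in view belongs to the job. Leave any purple or yellow look-alike of the roll alone. What is meant by the key is not pink, and is the smaller of those in its own colour.

How it is judged:
By the outcome, as a careful person would: the job done as asked, in the order asked, and still so for the second after the job is handed in, while the arm keeps its last pose, push and grip.
It also fails if it takes over 59 s, if anything falls off the work surface, if the arm or the gripper's body presses on something with over 40 N, if the wrist force passes 120 N, or if a joint passes its speed limit or range.

ROBOT

A 7-joint arm with a two-finger parallel gripper is mounted at the origin on the work surface. World frame = base frame: x ahead of the robot, y to its left, z up, the work surface at z = 0. Lengths are in m, angles in degrees, forces in N, time in s.
With the tool pointing down it reaches from about 0.425 to 0.825 m from the base axis. Payload 3.6 kg.
Tool frame: the origin (TCP) lies midway between the tips of the shut fingers; the grasp point (between the pads) lies 19 mm behind it (ctrl.grip_point_offset is the distance from the TCP to the grasp point, in m); z points along the fingers, x is the direction in which the jaws open and shut, and the axes are right-handed (so a half turn about z gives the same grasp; the last joint's range is limited). The gripper opens to 93 mm and grips with 3 to 60 N. Pads are 15 mm wide; open, the fingers measure 128 mm over their backs; the gripper's body (75 mm by 188 mm) begins 65 mm behind the grasp point.
Start: joints at [-76.862, 35.231, -0.722, 81.555, 0.464, 63.22, -2.315], TCP at [0.164, 0.629, 0.219] pointing down, gripper open.
Joint ranges: [-178.69, 178.69], [-17.37, 117.87], [-77.05, 75.6], [15.02, 138.74], [-78.02, 258.01], [0.78, 113.62], [-162.83, 162.83]. Speed limits (degrees/s): [159.86, 159.86, 180, 180, 180, 180, 180].

INTERFACE

Orientations are given as [roll, pitch, yaw] about the fixed x, y, z axes, in that order (R = Rz(yaw) Ry(pitch) Rx(roll)).
In Python, from station import ctrl gives the robot as it stands.
- The arm moves only by the tool carry_out, never from a script. Its argument "plan" is a list of rows, each a list of 7 numbers: the opening, from -1 (shut) to 1 (fully open), so that 0 is half open, then the shift along the tool's x, y, z in mm, then the turn, a rotation vector about the tool's x, y, z in degrees. In form: [[claw, dx, dy, dz, rx, ry, rz], ...]. A call has exactly 5 rows; each row is the pose to reach, as a shift and turn from the pose measured when the call began, along the tool's axes at that moment; what a row does not reach only later rows make up. A row lasts 1/12 s, in which the tool goes at most 41.7 mm and 7.16 degrees, less where a joint would pass 70% of its speed; a pose out of reach is approached as far as the arm can. A call with a gripper value outside its range is refused whole. The fingers move at their own pace and stop on an object; "squeeze" is the grip in N (left out, the last holds). Time passes only in rows, so rows that repeat a pose let the fingers close, or fill a call up. It gives the time, the measured TCP pose, the force and the opening at its end, in the units of the state.
- ctrl.sense(): the state, without advancing time (a new reading comes with each control period).
- ctrl.capture(name): name is "side" or "top"; returns a dict with "pixels" (384x512x3 uint8, red, green, blue), "z_map" (384x512 float32, m along the optical axis (not along the pixel's ray), 0 where there is no reading), "fx", "fy", "cx", "cy" (pixels), "cam_to_world" (4x4, takes a point from camera to world coordinates). Camera axes: x right, y down, z forward; pixel columns grow to the right and rows downward; lengths in m; the calibration is good to about 2 mm. A picture is of the moment at which its call begins.
- ctrl.finish_job(): hands the job in, once; it reports no verdict.
The state is a dict: "clock": time; "joint_positions": joint angles; "dq": joint speeds; "joint_efforts": joint torques, N m; "tool_pos": TCP position; "ee_rot": TCP orientation; "force": force on the tool from outside, world axes, zero at the start; "wrist_torque": the same for the moment, N m; "opening": opening from 0.0 (shut) to 1.0 (fully open).
Only numpy, scipy, OpenCV 4.12 (cv2) and the standard library are available. Lean on these libraries where they do the work, as an engineer would, in place of code of your own. Each camera call takes 0.05 s, during which the arm holds its last target.

## Working session

There is one attempt and no reset: what is moved stays moved. The work goes in short steps, Python scripts to look and compute and a tool call to move; the robot and the scene stay as the last step left them, time stands still between calls to the robot, and variables do not carry over. Pictures are saved under pics/ and viewed, and the job is handed in when it is done.

Besides the shell and the picture viewer there is one more tool, called after "Request:" as name([rows], argument=value, ...), one row to a line, values as JSON. carry_out: Moves the arm, as the interface text tells. Its arguments: {"type":"object","properties":{"plan":{"type":"array"},"squeeze":{"type":"number"}},"required":["plan"]}

```bash
mkdir -p pics; ls; cat > h.py <<'E'
from station import ctrl
import numpy as np, cv2
def cap(n):
    c=ctrl.capture(n); np.savez(f'{n}.npz',**c)
    return c
def save(c,f,box=None,s=1):
    im=c['pixels'][:,:,::-1]
    if box: im=im[box[1]:box[3],box[0]:box[2]]
    cv2.imwrite('pics/'+f,cv2.resize(im,None,fx=s,fy=s,interpolation=cv2.INTER_CUBIC))
def world(c):
    z=c['z_map'];v,u=np.mgrid[:z.shape[0],:z.shape[1]]
    p=np.stack([(u-c['cx'])/c['fx']*z,(v-c['cy'])/c['fy']*z,z],-1)
    T=np.array(c['cam_to_world']); return p@T[:3,:3].T+T[:3,3]
E
python3 - <<'E'
from h import *
print(ctrl.sense())
for n in('side','top'):
    c=cap(n); save(c,n+'0.png',s=1.5); print(c['fx'],c['cx'],c['cy'],c['cam_to_world'])
E
```

```text
pics
{'clock': 0.0, 'joint_positions': array([-76.86115591,  35.28754353,  -0.72324792,  81.64111396,
         0.4640788 ,  63.2204    ,  -2.31409611]), 'dq': array([-0.0203911 , -0.02141154, -0.04980377, -0.00185809,  0.04141435,
        0.1101681 , -0.00238519]), 'joint_efforts': array([-7.64558081e-05, -4.58937550e+01,  2.09007687e-01, -1.65738523e+01,
       -6.11424004e-02,  2.06475629e-02,  2.36978149e-04]), 'tool_pos': array([0.16425822, 0.62807572, 0.21750171]), 'ee_rot': array([1.79998126e+02, 1.46174890e-01, 7.53475886e+01]), 'force': array([-0.27745376,  0.80599545,  0.03404164]), 'wrist_torque': array([-0.02430809, -0.02434411, -0.0496478 ]), 'opening': 1.0012458317172848}
495.37059661797355 254.1625358218308 187.50444155882613 [[ 0.88374383 -0.31460118  0.34644326  0.05128593]
 [-0.46789712 -0.58086558  0.66608367 -0.93792891]
 [-0.00831374 -0.75074714 -0.66053736  0.96845602]
 [ 0.          0.          0.          1.        ]]
466.8825482579164 254.24094429898818 198.18353522563982 [[ 0.01621349 -0.99173349  0.12728634  0.37781962]
 [-0.99962641 -0.01327618  0.02389101 -0.0359849 ]
 [-0.02200364 -0.12762615 -0.99157824  1.38889501]
 [ 0.          0.          0.          1.        ]]
```

View pics/side0.png

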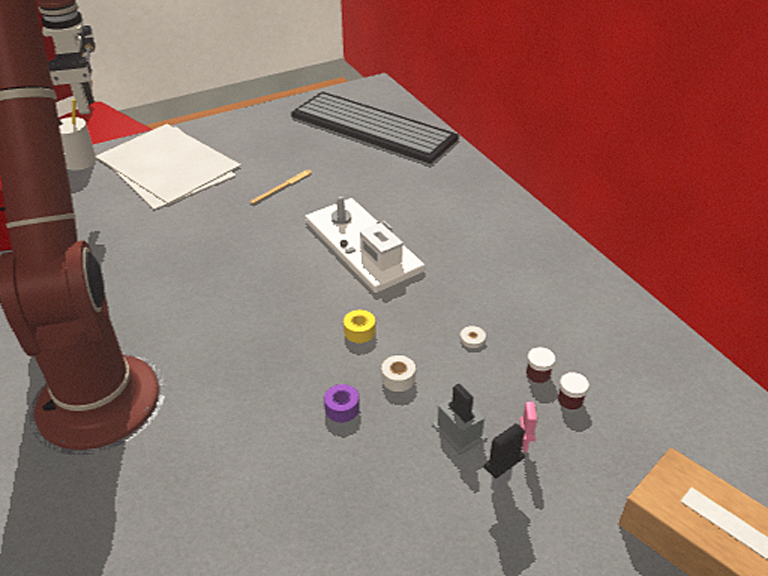

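View pics/top0.png

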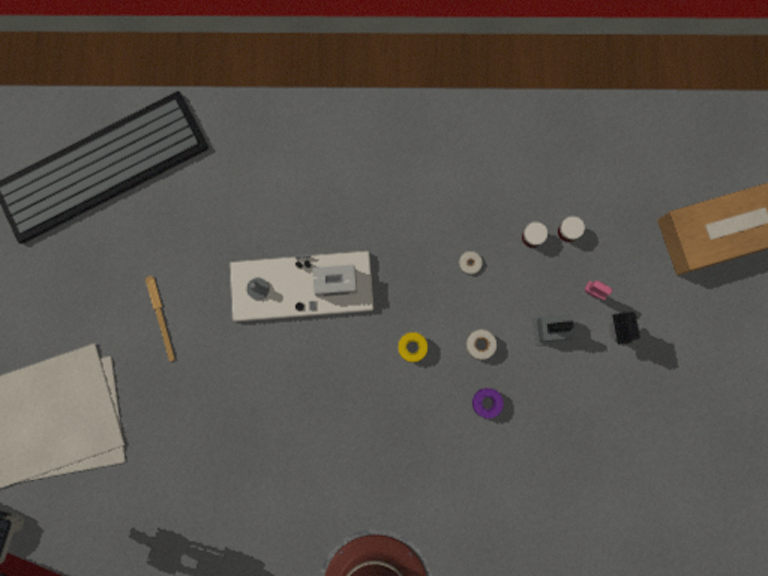

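Candidates (px in the 1.5x views):
- **Roll:** white tall roll at side (398,372) / top (482,345). Look-alikes: yellow (360,326), purple (342,402) and the thin roll (473,337).
- **Key:** small black one in the stand at side (461,402) / top (560,327). Look-alikes: larger black (506,450) and pink (530,425).

I choose the white tall roll and the small black key in the grey stand.

```bash
cat > m.py <<'E'
from h import *
a=dict(np.load('side.npz'));b=dict(np.load('top.npz'))
E
python3 - <<'E'
from m import *
ims=[]
for c,bx in((a,(195,120,375,340)),(b,(140,150,440,290))):
    im=c['pixels'][bx[1]:bx[3],bx[0]:bx[2],::-1]
    ims.append(im)
cv2.imwrite('pics/c1.png',cv2.resize(ims[0],None,fx=2.7,fy=2.7,interpolation=cv2.INTER_CUBIC))
cv2.imwrite('pics/c2.png',cv2.resize(ims[1],None,fx=2.66,fy=2.66,interpolation=cv2.INTER_CUBIC))
for n,c in(('side',a),('top',b)):
    w=world(c)
    for k in [(0.06,0.2),(0.025,0.2)]: pass
    # height-thresholded connected components
    m=((w[...,2]>0.008)&(w[...,2]<0.13)&(w[...,0]>0.3)&(w[...,0]<0.85)&(abs(w[...,1])<.6)&(c['z_map']>0)).astype(np.uint8)
    k,l,st,ce=cv2.connectedComponentsWithStats(m)
    for i in range(1,k):
        if st[i,4]<40: continue
        P=w[l==i]; zt=np.percentile(P[:,2],98); Q=P[P[:,2]>zt-.006]
        print(n,st[i],'ztop %.3f'%zt,'top ctr',Q.mean(0).round(4),'med rgb',np.median(c['pixels'][l==i],0), 'ext',np.ptp(Q[:,:2],axis=0).round(3))
E
```

```text
side [225  77  56  29 621] ztop 0.025 top ctr [0.8132 0.5306 0.0214] med rgb [104. 102. 100.] ext [0.11  0.203]
side [119 113  14  15  49] ztop 0.012 top ctr [0.3249 0.5648 0.0094] med rgb [243. 233. 220.] ext [0.056 0.082]
side [ 204  131   80   63 2386] ztop 0.072 top ctr [0.5824 0.0912 0.0703] med rgb [239.5 231.  215. ] ext [0.059 0.202]
side [229 207  22  20 352] ztop 0.034 top ctr [ 0.4581 -0.0682  0.0305] med rgb [229.5 189.   58.5] ext [0.056 0.058]
side [307 217  17  14 164] ztop 0.016 top ctr [ 0.6289 -0.1808  0.0123] med rgb [244.  236.  221.5] ext [0.046 0.044]
side [351 232  19  23 333] ztop 0.047 top ctr [ 0.6826 -0.3049  0.0443] med rgb [251. 244. 233.] ext [0.046 0.044]
side [255 237  22  23 410] ztop 0.033 top ctr [ 0.4651 -0.2007  0.0299] med rgb [214.  190.  171.5] ext [0.057 0.06 ]
side [373 248  20  24 360] ztop 0.048 top ctr [ 0.6949 -0.3764  0.0444] med rgb [251. 247. 237.] ext [0.047 0.045]
side [216 256  24  24 454] ztop 0.033 top ctr [ 0.3526 -0.2135  0.03  ] med rgb [135.5  87.5 157. ] ext [0.056 0.058]
side [292 256  31  42 813] ztop 0.099 top ctr [ 0.4978
[... 1064 characters left out ...]
  87.5] ext [0.025 0.03 ]
top [407 208  20  22 330] ztop 0.129 top ctr [ 0.494  -0.4566  0.1266] med rgb [24. 24. 25.] ext [0.049 0.024]
top [358 210  26  19 384] ztop 0.100 top ctr [ 0.496  -0.3411  0.0972] med rgb [61. 63. 62.] ext [0.015 0.036]
top [311 220  20  20 272] ztop 0.035 top ctr [ 0.463  -0.1991  0.0314] med rgb [152. 146. 132.] ext [0.055 0.052]
top [266 222  19  20 253] ztop 0.035 top ctr [ 0.4566 -0.0659  0.0312] med rgb [166. 139.  10.] ext [0.053 0.052]
top [ 55 231  13  22  52] ztop 0.013 top ctr [0.416  0.5708 0.0099] med rgb [155. 149. 135.] ext [0.062 0.036]
top [315 259  21  20 285] ztop 0.035 top ctr [ 0.3517 -0.2102  0.0311] med rgb [ 86.  43. 107.] ext [0.054 0.054]
```

View pics/c1.png

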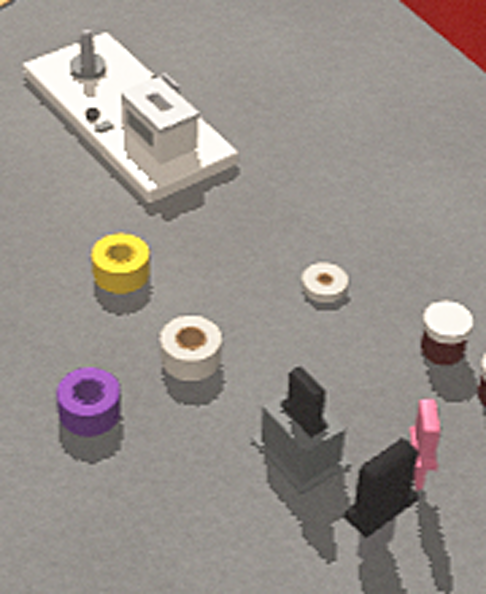

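View pics/c2.png

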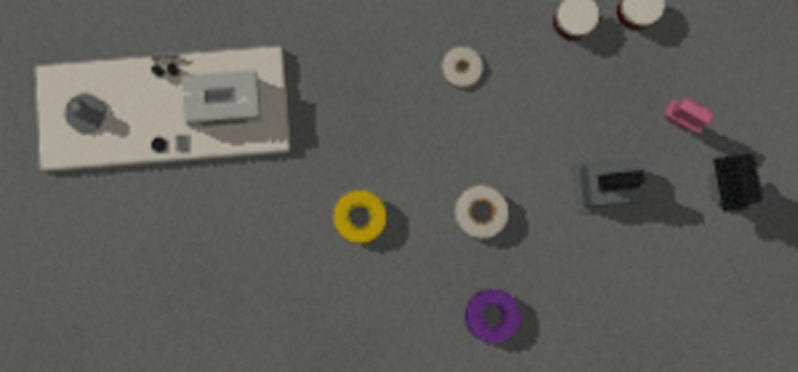

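The crops show the white tall roll at top crop (481,212) and the small black key in the stand at (620,181). The larger black one is at (738,182) and the pink one at (690,115). The spindle is at (86,112) and the slot at (219,96). Next I'll fit poses more precisely.

```bash
cat > fit.py <<'E'
from h import *
from scipy.optimize import least_squares, minimize
def proj(c,P):
    T=np.linalg.inv(np.array(c['cam_to_world'])); q=P@T[:3,:3].T+T[:3,3]
    return np.stack([q[:,0]/q[:,2]*c['fx']+c['cx'],q[:,1]/q[:,2]*c['fy']+c['cy']],-1)
def plane(c,uv,z):  # pixel -> world at height z
    T=np.array(c['cam_to_world']); uv=np.atleast_2d(uv).astype(float)
    d=np.stack([(uv[:,0]-c['cx'])/c['fx'],(uv[:,1]-c['cy'])/c['fy'],np.ones(len(uv))],-1)@T[:3,:3].T
    s=(z-T[2,3])/d[:,2]; return T[:3,3]+d*s[:,None]
def solid(pts,faces=None): return pts
def silh(c,parts,shape,S=4):
    m=np.zeros((shape[0]*S,shape[1]*S),np.uint8)
    for P in parts:
        h=cv2.convexHull(((proj(c,P)+.5)*S*16).round().astype(np.int32))
        cv2.fillConvexPoly(m,h,255,shift=4)
    return cv2.resize(m,(shape[1],shape[0]),interpolation=cv2.INTER_AREA)/255.
def box(x0,x1,y0,y1,z0,z1): return np.array([[x,y,z] for x in(x0,x1) for y in(y0,y1) for z in(z0,z1)])
def cyl(r,z0,z1,x=0,y=0):
    t=np.linspace(0,2*np.pi,40,endpoint=False); return np.array([[x+r*np.cos(a),y+r*np.sin(a),z] for a in t for z in(z0,z1)])
def place(P,x,y,yaw,z=0):
    t=np.radians(yaw);R=np.array([[np.cos(t),-np.sin(t),0],[np.sin(t),np.cos(t),0],[0,0,1]]); return P@R.T+[x,y,z]
def fitsil(c,mask,parts,p0,yaw=True,pad=6):
    ys,xs=np.nonzero(mask); x0,x1,y0,y1=xs.min()-pad,xs.max()+pad,ys.min()-pad,ys.max()+pad
    cc=dict(c); cc['cx']=c['cx']-x0; cc['cy']=c['cy']-y0
    m=mask[y0:y1,x0:x1].astype(float)
    f=lambda p: np.abs(silh(cc,[place(P,p[0]/1000,p[1]/1000,p[2] if yaw else 0) for P in parts],m.shape)-m).sum()
    p=np.array(p0,float)
    sx=np.vstack([p]+[p+np.eye(len(p))[i]*(4 if i<2 else 5) for i in range(len(p))])
    r=minimize(f,p,method='Nelder-Mead',options=dict(initial_simplex=sx,xatol=.02,fatol=.01))
    return r.x.round(2),round(r.fun,1),int(m.sum())
E
python3 - <<'E'
from fit import *
for n in('side','top'):
    c=dict(np.load(n+'.npz')); w=world(c); v=c['z_map']>0
    def msk(lo,hi,x,y,r): return v&(w[...,2]>lo)&(w[...,2]<hi)&(np.hypot(w[...,0]-x,w[...,1]-y)<r)
    # key handle (z 56..98)
    m=msk(.062,.12,.497,-.342,.04); print(n,'key',fitsil(c,m,[box(-.007,.007,-.018,.018,.062,.098)],[497,-342,0]))
    m=msk(.004,.037,.464,-.2,.05); print(n,'roll',fitsil(c,m,[cyl(.029,.004,.03)],[464,-200],False))
    m=msk(.055,.09,.58,.17,.07); print(n,'spindle',m.sum(),w[m].mean(0)); 
    try: print(fitsil(c,m,[np.vstack([cyl(.009,.055,.062),[[0,0,.073]]])],[w[m].mean(0)[0]*1000,w[m].mean(0)[1]*1000],False))
    except Exception as e: print(e)
    m=msk(.004,.09,.58,.09,.25)&(w[...,0]>.48)
    d=[box(-.06,.06,-.14,.14,.004,.02),box(-.025,.025,-.11,-.03,.02,.07),cyl(.022,.02,.028,0,.085),np.vstack([cyl(.009,.028,.062,0,.085),[[0,.085,.073]]])]
    print(n,'disp',fitsil(c,m,d,[580,90,3]))
    m=msk(.008,.03,.58,.09,.25)
    m=msk(.0625,.08,.58,.02,.09); r=cv2.minAreaRect((w[m][:,:2]*1000).astype(np.float32)); print(n,'plate',r,np.median(w[m][:,2]))
    m=msk(.004,.12,.497,-.342,.06)
    print(n,'stand',fitsil(c,m,[box(-.028,.028,-.036,.036,.0,.004),box(-.022,.022,-.03,.03,0,.05),box(-.009,.009,-.021,.021,.05,.056),box(-.007,.007,-.018,.018,.056,.098)],[497,-342,0]))
    bx=(235,150,280,190) if n=='side' else (150,165,252,218)
    save(c,n+'_d.png',bx,14 if n=='side' else 7)
E
```

```text
side key (array([ 4.9880e+02, -3.4143e+02, -3.1000e-01]), np.float64(24.5), 207)
side roll (array([ 465.92, -198.6 ]), np.float64(43.2), 441)
side spindle 126 [0.57640337 0.13215635 0.06815239]
(array([579.87, 127.09]), np.float64(96.6), 126)
side disp (array([578.21, 157.04,   5.33]), np.float64(460.5), 2802)
side plate ((585.0983276367188, 76.71690368652344), (53.99924087524414, 66.41873931884766), 5.771415710449219) 0.06969780222881744
side stand (array([ 499.86, -340.48,    1.97]), np.float64(135.3), 912)
top key (array([ 496.82, -341.16,    6.56]), np.float64(12.8), 86)
top roll (array([ 463.88, -197.83]), np.float64(88.2), 304)
top spindle 176 [0.57787736 0.12344229 0.06800022]
(array([584.  , 118.67]), np.float64(140.2), 176)
top disp (array([575.41, 157.17,   5.4 ]), np.float64(694.4), 4335)
top plate ((582.28857421875, 78.98905944824219), (50.78271484375, 62.61338424682617), 5.6315460205078125) 0.06925774612879065
top stand (array([ 496.99, -341.48,    4.22]), np.float64(123.6), 472)
```

View pics/side_d.png

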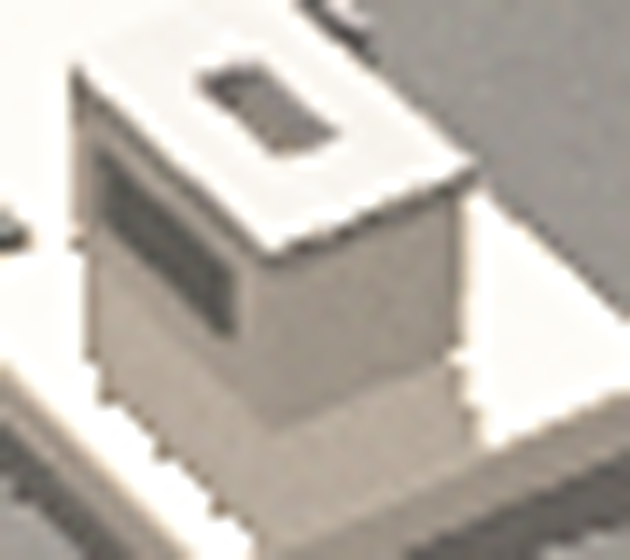

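View pics/top_d.png

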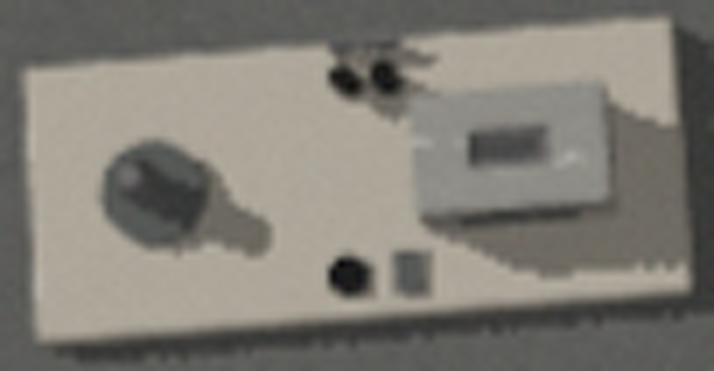

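```bash
python3 - <<'E'
from fit import *
for n in('side','top'):
    c=dict(np.load(n+'.npz')); w=world(c)
    # slot
    if n=='side': q=np.array([[200,82],[250,62],[340,130],[283,156]])/14+[235,150]-.5
    else: q=np.array([[470,130],[547,125],[548,160],[472,166]])/7+[150,165]-.5
    p=plane(c,q,.070)[:,:2]*1000; r=cv2.minAreaRect(p.astype(np.float32)); print(n,'slot',p.mean(0).round(1),r[1],r[2])
    if n=='side': q=np.array([[75,68],[270,250],[475,165]])/14+[235,150]-.5
    else: q=np.array([[415,95],[607,82],[610,202],[420,214]])/7+[150,165]-.5
    print('plate',plane(c,q,.070)[:,:2].round(4).tolist())
    if n=='top':
        q=np.array([[22,70],[672,18],[690,290],[36,340]])/7+[150,165]-.5
        p=plane(c,q,.02)[:,:2]*1000; print('base',p.round(1).tolist(),cv2.minAreaRect(p.astype(np.float32)))
        q=np.array([[155,193]])/7+[150,165]-.5; print('seat disc',plane(c,q,.028)*1000)
        q=np.array([[132,172]])/7+[150,165]-.5; print('spindle top',plane(c,q,.073)*1000)
    im=c['pixels']; bx=(195,120,300,205)
    if n=='side': save(c,'side_e.png',bx,7)
E
```

```text
side slot [584.6  88.6] (14.784777641296387, 30.9332275390625) 6.682026386260986
plate [[0.5549, 0.1202], [0.5626, 0.0462], [0.6134, 0.0507]]
top slot [583.2  88. ] (14.936657905578613, 31.61870765686035) 4.663606643676758
plate [[0.6036, 0.1273], [0.61, 0.0485], [0.5603, 0.0463], [0.5544, 0.1238]]
base [[620.9, 302.1], [646.8, 24.6], [530.3, 14.8], [505.2, 291.0]] ((575.6185302734375, 157.902099609375), (116.92582702636719, 278.6747741699219), 5.331416130065918)
seat disc [[567.46019759 241.31441826  28.        ]]
spindle top [[569.73138232 241.92227011  73.        ]]
```

View pics/side_e.png

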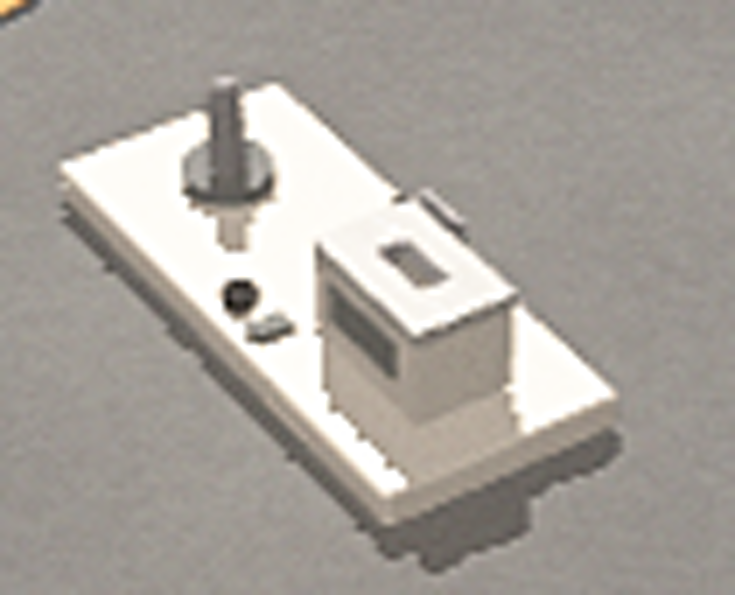

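```bash
cat > go.py <<'E'
import sys
from h import *
from scipy.spatial.transform import Rotation as R
def go(x,y,z,yaw):
    s=ctrl.sense(); Rc=R.from_euler('xyz',s['ee_rot'],degrees=True)
    d=Rc.inv().apply(np.array([x,y,z])-s['tool_pos']*1000)
    rv=(Rc.inv()*R.from_euler('xyz',[180,0,yaw],degrees=True)).as_rotvec(degrees=True)
    print('t %.2f pos'%s['clock'],(s['tool_pos']*1000).round(1),s['ee_rot'].round(2),'F',s['force'].round(1),'open %.3f'%s['opening'])
    print('d',d.round(1),'rv',rv.round(2),'len %.0f'%np.linalg.norm(d))
go(*map(float,sys.argv[1:5]))
E
python3 go.py 500 200 180 5.3
```

```text
t 0.10 pos [164.3 628.2 217.6] [1.800e+02 1.300e-01 7.535e+01] F [-0.6 -0.3  0.4] open 1.002
d [-329.3  433.1   38.4] rv [ 0.08  0.11 70.05] len 545
```

Request:
carry_out([
  [1,-329,433,38,0,0,70],
  [1,-329,433,38,0,0,70],
  [1,-329,433,38,0,0,70],
  [1,-329,433,38,0,0,70],
  [1,-329,433,38,0,0,70],
])

```text
clock: 0.52
tool_pos: [0.2932, 0.4632, 0.2036]
ee_rot: [179.9, 0.1, 39.2]
force: [0.9, -0.2, -0.4]
opening: 1.001
```

```bash
python3 go.py 500 200 180 5.3
```

```text
t 0.52 pos [293.2 463.2 203.6] [1.7993e+02 8.0000e-02 3.9200e+01] F [ 0.9 -0.2 -0.4] open 1.001
d [ -6.1 334.6  24. ] rv [ 0.09  0.06 33.9 ] len 336
```

Request:
carry_out([
  [1,-6,335,24,0,0,34],
  [1,-6,335,24,0,0,34],
  [1,-6,335,24,0,0,34],
  [1,-6,335,24,0,0,34],
  [1,-6,335,24,0,0,34],
])

```text
clock: 0.93
tool_pos: [0.4212, 0.2998, 0.189]
ee_rot: [179.9, 0.0, 4.9]
force: [0.4, 1.0, -0.2]
opening: 1.003
```

```bash
python3 go.py 465 -198 120 5.3
```

```text
t 0.93 pos [421.2 299.8 189. ] [1.7989e+02 5.0000e-02 4.8900e+00] F [ 0.4  1.  -0.2] open 1.003
d [  1.3 499.6  69.9] rv [ 0.11  0.05 -0.41] len 504
```

Request:
carry_out([
  [1,20,500,70,0,0,0],
  [1,20,500,70,0,0,0],
  [1,20,500,70,0,0,0],
  [1,1,500,70,0,0,0],
  [1,1,500,70,0,0,0],
])

```text
clock: 1.35
tool_pos: [0.4421, 0.0945, 0.1604]
ee_rot: [179.9, 0.1, 4.9]
force: [0.8, 0.0, -0.8]
opening: 0.999
```

```bash
python3 go.py 465 -198 120 5.3
```

```text
t 1.35 pos [442.1  94.5 160.4] [1.7989e+02 6.0000e-02 4.9200e+00] F [ 0.8  0.  -0.8] open 0.999
d [ -2.2 293.3  41. ] rv [ 0.11  0.06 -0.38] len 296
```

Request:
carry_out([
  [1,-2,293,41,0,0,0],
  [1,-2,293,41,0,0,0],
  [1,-2,293,41,0,0,0],
  [1,-2,293,41,0,0,0],
  [1,-2,293,41,0,0,0],
])

```text
clock: 1.77
tool_pos: [0.458, -0.1111, 0.1318]
ee_rot: [179.9, 0.1, 4.9]
force: [1.0, -0.2, 0.6]
opening: 1.006
```

```bash
python3 go.py 465 -198 90 5.3
```

```text
t 1.77 pos [ 458.  -111.1  131.8] [1.7991e+02 8.0000e-02 4.9400e+00] F [ 1.  -0.2  0.6] open 1.006
d [-0.5 87.1 41.9] rv [ 0.09  0.08 -0.36] len 97
```

Request:
carry_out([
  [1,0,30,14,0,0,0],
  [1,0,60,28,0,0,0],
  [1,0,87,42,0,0,0],
  [1,0,87,42,0,0,0],
  [1,0,87,42,0,0,0],
])

```text
clock: 2.18
tool_pos: [0.4644, -0.1994, 0.089]
ee_rot: [179.9, 0.2, 4.7]
force: [-0.1, 0.3, 0.5]
opening: 0.997
```

```bash
python3 go.py 465 -198 6 5.3; python3 - <<'E'
from h import *
c=cap('side'); save(c,'side1.png',(200,160,380,300),4)
c=cap('top'); save(c,'top1.png',(260,150,440,290),4)
E
```

```text
t 2.18 pos [ 464.4 -199.4   89. ] [179.93   0.21   4.71] F [-0.1  0.3  0.5] open 0.997
d [ 1.  -1.4 83. ] rv [ 0.07  0.21 -0.59] len 83
```

View pics/side1.png

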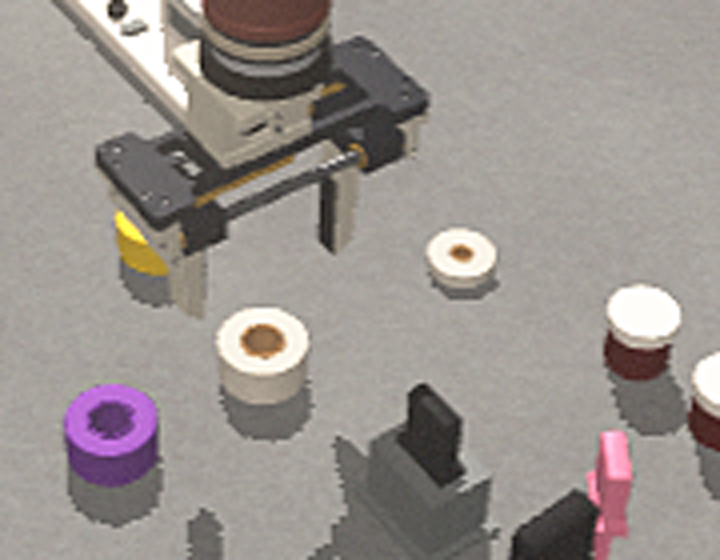

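View pics/top1.png

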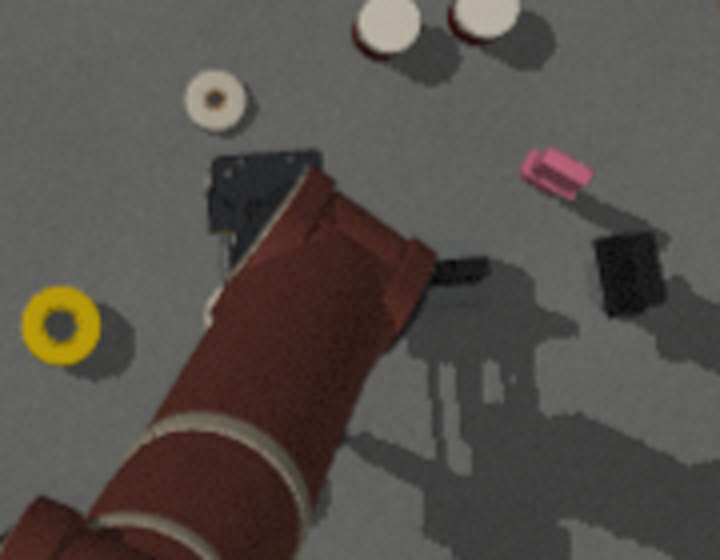

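Jaws straddle the white roll (side crop (262,345)), with a finger on either side along x. The top view is blocked by the arm. Descending.

Request:
carry_out([
  [1,1,-1,30,0,0,0],
  [1,1,-1,55,0,0,0],
  [1,1,-1,73,0,0,0],
  [1,1,-1,82,0,0,0],
  [1,1,-1,82,0,0,0],
], squeeze=15)

```text
clock: 2.7
tool_pos: [0.4656, -0.1934, 0.0067]
ee_rot: [-179.9, 0.2, 5.2]
force: [0.4, 0.0, 0.3]
opening: 0.998
```

```bash
python3 go.py 465 -198 6 5.3
```

```text
t 2.70 pos [ 465.6 -193.4    6.7] [-179.88    0.25    5.16] F [0.4 0.  0.3] open 0.998
d [-1.   4.5  0.7] rv [-0.12  0.25 -0.14] len 5
```

Request:
carry_out([
  [1,-1,4.5,0,0,0,0],
  [1,-1,4.5,0,0,0,0],
  [1,-1,4.5,0,0,0,0],
  [1,-1,4.5,0,0,0,0],
  [1,-1,4.5,0,0,0,0],
])

```text
clock: 3.12
tool_pos: [0.4655, -0.1981, 0.0075]
ee_rot: [-179.9, 0.2, 5.2]
force: [0.6, -0.4, -1.0]
opening: 1.0
```

```bash
python3 go.py 465 -198 6 5.3
```

```text
t 3.12 pos [ 465.5 -198.1    7.5] [-1.7992e+02  1.7000e-01  5.1600e+00] F [ 0.6 -0.4 -1. ] open 1.000
d [-0.5 -0.2  1.5] rv [-0.08  0.17 -0.14] len 2
```

Request:
carry_out([
  [0.3,0,0,1,0,0,0],
  [0,0,0,1,0,0,0],
  [0,0,0,1,0,0,0],
  [0,0,0,1,0,0,0],
  [0,0,0,1,0,0,0],
], squeeze=15)

```text
clock: 3.53
tool_pos: [0.4655, -0.1981, 0.0064]
ee_rot: [-179.9, 0.2, 5.2]
force: [-0.5, 0.7, -0.2]
opening: 0.692
```

Request:
carry_out([
  [0,0,0,0,0,0,0],
  [0,0,0,0,0,0,0],
  [0,0,0,0,0,0,0],
  [0,0,0,-20,0,0,0],
  [0,0,0,-40,0,0,0],
])

```text
clock: 3.95
tool_pos: [0.4644, -0.1977, 0.0459]
ee_rot: [-179.8, 0.4, 5.2]
force: [0.1, 0.2, -0.1]
opening: 0.629
```

```bash
python3 go.py 470 -190 120 5.3
```

```text
t 3.95 pos [ 464.4 -197.7   45.9] [-179.82    0.35    5.15] F [ 0.1  0.2 -0.1] open 0.629
d [  5.8  -7.4 -74.1] rv [-0.18  0.35 -0.15] len 75
```

Request:
carry_out([
  [0,6,-7,-30,0,0,0],
  [0,6,-7,-60,0,0,0],
  [0,6,-40,-75,0,0,0],
  [0,6,-75,-75,0,0,0],
  [0,6,-110,-75,0,0,0],
])

```text
clock: 4.37
tool_pos: [0.4616, -0.0873, 0.1224]
ee_rot: [-179.9, 0.2, 5.0]
force: [0.9, 1.1, -0.9]
opening: 0.634
```

```bash
python3 go.py 569 200 125 5.3
```

```text
t 4.37 pos [461.6 -87.3 122.4] [-179.86    0.18    5.03] F [ 0.9  1.1 -0.9] open 0.634
d [ 132.2 -276.8   -2.3] rv [-0.14  0.18 -0.27] len 307
```

Request:
carry_out([
  [0,17,-34,-2,0,0,0],
  [0,34,-68,-2,0,0,0],
  [0,51,-102,-2,0,0,0],
  [0,68,-140,-2,0,0,0],
  [0,85,-175,-2,0,0,0],
])

```text
clock: 4.78
tool_pos: [0.5309, 0.0969, 0.1246]
ee_rot: [-179.8, 0.2, 5.1]
force: [1.2, -0.4, -0.6]
opening: 0.631
```

```bash
python3 go.py 569 230 122 5.3
```

```text
t 4.78 pos [530.9  96.9 124.6] [-179.84    0.2     5.06] F [ 1.2 -0.4 -0.6] open 0.631
d [  49.7 -129.2    2.7] rv [-0.16  0.2  -0.24] len 138
```

Request:
carry_out([
  [0,14,-34,0,0,0,0],
  [0,27,-68,0,0,0,0],
  [0,38,-100,0,0,0,0],
  [0,50,-125,0,0,0,0],
  [0,51,-135,0,0,0,0],
])

```text
clock: 5.2
tool_pos: [0.5701, 0.2421, 0.1241]
ee_rot: [-179.7, 0.1, 5.4]
force: [-0.9, 1.7, -1.2]
opening: 0.627
```

Request:
carry_out([
  [0,0,0,0,0,0,0],
  [0,0,0,0,0,0,0],
  [0,0,0,0,0,0,0],
  [0,0,0,0,0,0,0],
  [0,0,0,0,0,0,0],
])

```text
clock: 5.62
tool_pos: [0.5702, 0.2398, 0.1243]
ee_rot: [-179.7, 0.1, 5.3]
force: [0.1, 0.0, -0.8]
opening: 0.629
```

```bash
python3 go.py 569 241.5 122 5.3; python3 - <<'E'
from h import *
c=cap('side'); save(c,'side2.png',(180,80,320,200),5)
c=cap('top'); save(c,'top2.png',(140,120,300,250),4.5)
E
```

```text
t 5.62 pos [570.2 239.8 124.3] [-1.7971e+02  1.5000e-01  5.2600e+00] F [ 0.1  0.  -0.8] open 0.629
d [-1.  -1.8  2.3] rv [-0.29  0.15 -0.04] len 3
```

View pics/side2.png

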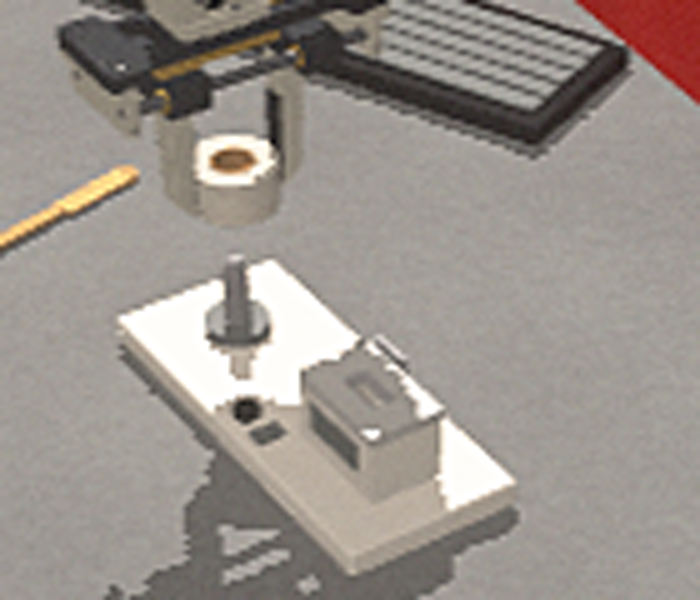

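View pics/top2.png

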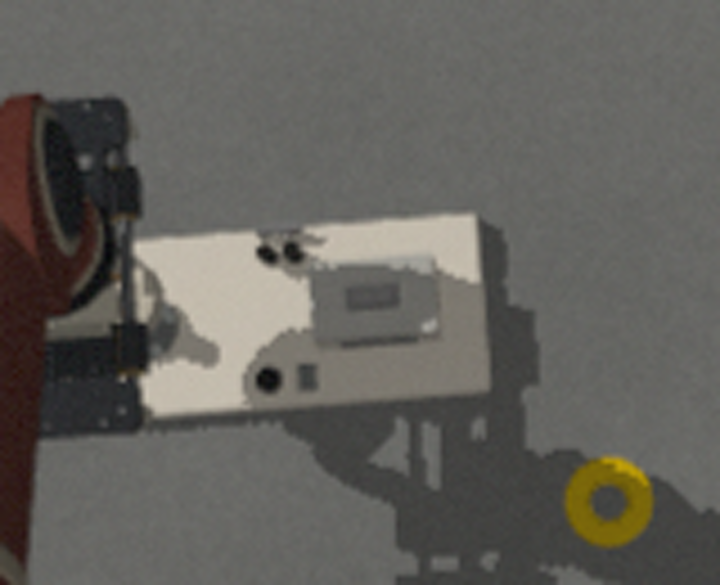

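```bash
python3 - <<'E'
from fit import *
c=dict(np.load('side.npz'))
f=lambda u,v:np.array([[u,v]])/5+[180,80]-.5
print('hole top',plane(c,f(233.5,160),.1478)*1000)
print('roll top ctr',plane(c,f(235.5,161),.1478)*1000)
print('spindle top',plane(c,f(236,259),.073)*1000)
for z in (.062,.05,.04): 
  print(z, proj(c,np.array([[.5703,.2417,z]])), )
print('disc',plane(c,f(238,325),.028)*1000)
w=world(c); m=(w[...,2]>.143)&(w[...,2]<.153)&(np.hypot(w[...,0]-.57,w[...,1]-.24)<.028)&(c['pixels'].min(-1)>170)
P=w[m]; print(m.sum(),P.mean(0)*1000,P.min(0)*1000,P.max(0)*1000)
E
```

```text
hole top [[570.63640402 239.27955338 147.8       ]]
roll top ctr [[571.22423588 237.68885273 147.8       ]]
spindle top [[570.1894634  242.61439448  73.        ]]
0.062 [[227.0129213  134.31290973]]
0.05 [[227.181232   137.41960738]]
0.04 [[227.32019994 139.98469313]]
disc [[565.80990612 235.16832958  28.        ]]
79 [571.0936024  240.09208193 147.94070584] [545.85732287 214.40299075 143.82675035] [595.54727    265.36666599 151.63766074]
```

Request:
carry_out([
  [0,-0.5,-2,10,0,0,0],
  [0,-0.5,-2,20,0,0,0],
  [0,-0.5,-2,32,0,0,0],
  [0,-0.5,-2,44,0,0,0],
  [0,-0.5,-2,44,0,0,0],
])

```text
clock: 6.13
tool_pos: [0.5669, 0.2422, 0.0765]
ee_rot: [-179.8, 0.5, 5.3]
force: [-0.9, 0.2, -0.4]
opening: 0.629
```

```bash
python3 go.py 569.7 242 60 5.3
```

```text
t 6.13 pos [566.9 242.2  76.5] [-179.79    0.51    5.33] F [-0.9  0.2 -0.4] open 0.629
d [ 2.9  0.5 16.5] rv [-0.21  0.51  0.03] len 17
```

Request:
carry_out([
  [0,2.9,0.5,0,0,0.5,0],
  [0,2.9,0.5,4,0,0.5,0],
  [0,2.9,0.5,8,0,0.5,0],
  [0,2.9,0.5,12,0,0.5,0],
  [0,2.9,0.5,16,0,0.5,0],
])

```text
clock: 6.55
tool_pos: [0.5699, 0.2421, 0.0604]
ee_rot: [-179.8, -0.0, 5.3]
force: [1.0, 0.4, -0.7]
opening: 0.63
```

```bash
python3 go.py 569.7 242 36 5.3
```

```text
t 6.55 pos [569.9 242.1  60.4] [-1.7978e+02 -2.0000e-02  5.3300e+00] F [ 1.   0.4 -0.7] open 0.630
d [-0.2  0.1 24.4] rv [-0.22 -0.02  0.03] len 24
```

No contact, and the roll is around the spindle. Lowering to just at the seat (TCP ≈ 34.5).

Request:
carry_out([
  [0,0,0,6,0,0,0],
  [0,0,0,12,0,0,0],
  [0,0,0,18,0,0,0],
  [0,0,0,24,0,0,0],
  [0,0,0,25,0,0,0],
])

```text
clock: 6.97
tool_pos: [0.5695, 0.2421, 0.0344]
ee_rot: [-179.8, 0.1, 5.3]
force: [-0.4, -0.8, 1.5]
opening: 0.632
```

```bash
python3 go.py 569.7 242 34.5 5.3
```

```text
t 6.97 pos [569.5 242.1  34.4] [-1.798e+02  5.000e-02  5.330e+00] F [-0.4 -0.8  1.5] open 0.632
d [ 0.2  0.1 -0.1] rv [-0.2   0.05  0.03] len 0
```

Just touching the seat (1.5 N). Open and let it settle, then rise.

Request:
carry_out([
  [0.4,0,0,0,0,0,0],
  [0.6,0,0,0,0,0,0],
  [0.8,0,0,0,0,0,0],
  [0.8,0,0,0,0,0,0],
  [0.8,0,0,0,0,0,0],
])

```text
clock: 7.38
tool_pos: [0.5697, 0.2421, 0.0347]
ee_rot: [-179.8, 0.0, 5.3]
force: [0.7, 0.6, -0.5]
opening: 0.89
```

Request:
carry_out([
  [0.8,0,0,-10,0,0,0],
  [0.8,0,0,-30,0,0,0],
  [0.8,0,0,-60,0,0,0],
  [0.8,0,0,-90,0,0,0],
  [0.8,0,0,-110,0,0,0],
])

```text
clock: 7.8
tool_pos: [0.5711, 0.2419, 0.1485]
ee_rot: [-179.7, -0.2, 5.3]
force: [0.2, -0.3, -0.2]
opening: 0.898
```

```bash
python3 go.py 530 97 160 4; python3 - <<'E'
from h import *
c=cap('side'); save(c,'side3.png',(180,80,320,200),5)
w=world(c); m=(w[...,2]>.04)&(w[...,2]<.078)&(np.hypot(w[...,0]-.57,w[...,1]-.242)<.035)&(c['pixels'].min(-1)>170)
P=w[m]; Q=P[P[:,2]>.052];print(m.sum(),np.median(Q[:,2])*1000,Q.mean(0),Q.min(0),Q.max(0))
A=np.c_[Q[:,:2],np.ones(len(Q))]; print(np.linalg.lstsq(A,Q[:,2],rcond=None)[0])
E
```

```text
t 7.80 pos [571.1 241.9 148.5] [-179.72   -0.22    5.31] F [ 0.2 -0.3 -0.2] open 0.898
d [-54.3 140.4 -12.4] rv [-0.28 -0.22  1.31] len 151
105 57.722183450926835 [0.56977203 0.23962086 0.0580158 ] [0.54121962 0.21198874 0.05313169] [0.59794131 0.27053088 0.07391772]
[ 0.00055516 -0.01178377  0.06052312]
```

View pics/side3.png

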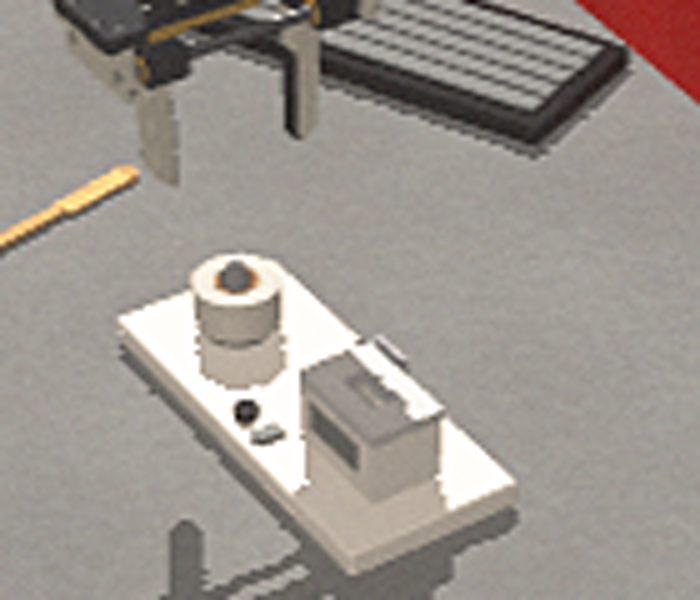

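Roll is flat on the seat: top at 57.7 mm (58 expected), with the spindle tip showing in its hole at (236,272). On to the key.

```bash
python3 go.py 499 -341 150 3.5
```

```text
t 7.85 pos [573.4 242.6 152.2] [-179.59   -0.61    5.31] F [0.6 0.3 2.7] open 0.897
d [-128.1  574.2   -3.3] rv [-0.42 -0.6   1.82] len 588
```

Request:
carry_out([
  [0.3,-9,40,-4,0,0,2],
  [0.3,-18,80,-4,0,0,2],
  [0.2,-27,120,-4,0,0,2],
  [0.1,-36,160,-4,0,0,2],
  [0,-45,200,-4,0,0,2],
])

```text
clock: 8.27
tool_pos: [0.5467, 0.0375, 0.1552]
ee_rot: [-179.6, -0.7, 3.3]
force: [0.1, -0.4, -0.4]
opening: 0.593
```

```bash
python3 go.py 499 -341 150 3.5
```

```text
t 8.27 pos [546.7  37.5 155.2] [-179.57   -0.68    3.34] F [ 0.1 -0.4 -0.4] open 0.593
d [-69.7 375.1   1.6] rv [-0.43 -0.68 -0.16] len 382
```

Request:
carry_out([
  [0,-8,40,2,-0.4,-0.7,0],
  [0,-16,80,2,-0.4,-0.7,0],
  [0,-24,120,2,-0.4,-0.7,0],
  [0,-32,160,2,-0.4,-0.7,0],
  [0,-40,200,2,-0.4,-0.7,0],
])

```text
clock: 8.68
tool_pos: [0.5181, -0.1664, 0.1521]
ee_rot: [-180.0, -0.0, 3.3]
force: [1.7, -0.6, 0.1]
opening: 0.503
```

```bash
python3 go.py 499 -341 150 3.5
```

```text
t 8.68 pos [ 518.1 -166.4  152.1] [-1.7998e+02 -5.0000e-02  3.3400e+00] F [ 1.7 -0.6  0.1] open 0.503
d [-29.2 173.2   2. ] rv [-0.02 -0.05 -0.16] len 176
```

Request:
carry_out([
  [0,-8,40,2,0,0,0],
  [0,-16,80,2,0,0,0],
  [0,-23,120,2,0,0,0],
  [0,-29,155,2,0,0,0],
  [0,-29,173,2,0,0,0],
])

```text
clock: 9.1
tool_pos: [0.4961, -0.3477, 0.1511]
ee_rot: [179.7, -0.0, 2.9]
force: [0.5, -1.2, 0.7]
opening: 0.499
```

Request:
carry_out([
  [0,0,0,0,0,0,0],
  [0,0,0,0,0,0,0],
  [0,0,0,0,0,0,0],
  [0,0,0,0,0,0,0],
  [0,0,0,0,0,0,0],
])

```text
clock: 9.52
tool_pos: [0.4971, -0.345, 0.1512]
ee_rot: [179.8, -0.0, 3.1]
force: [0.5, -0.4, 0.3]
opening: 0.498
```

```bash
python3 go.py 499 -341 62 3.5; python3 - <<'E'
from h import *
c=cap('side'); save(c,'side4.png',(250,190,390,310),5)
E
```

```text
t 9.52 pos [ 497.1 -345.   151.2] [ 1.7983e+02 -3.0000e-02  3.1100e+00] F [ 0.5 -0.4  0.3] open 0.498
d [ 2.1 -4.2 89.2] rv [ 0.17 -0.02 -0.39] len 89
```

View pics/side4.png

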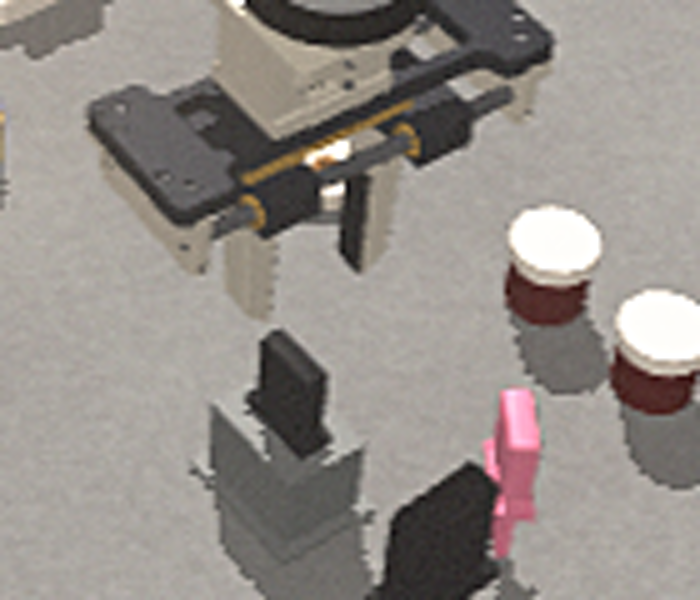

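Jaws are above and either side of the small black key (its top is near (295,345)). Descending.

Request:
carry_out([
  [0,2,-4,15,0,0,0],
  [0,2,-4,30,0,0,0],
  [0,2,-4,45,0,0,0],
  [0,2,-4,60,0,0,0],
  [0,2,-4,65,0,0,0],
])

```text
clock: 9.98
tool_pos: [0.4982, -0.3393, 0.0841]
ee_rot: [180.0, 0.1, 3.2]
force: [0.1, -0.2, -0.2]
opening: 0.502
```

```bash
python3 go.py 499 -341 62 3.5
```

```text
t 9.98 pos [ 498.2 -339.3   84.1] [1.7998e+02 1.5000e-01 3.1900e+00] F [ 0.1 -0.2 -0.2] open 0.502
d [ 0.7  1.8 22.1] rv [ 0.02  0.15 -0.31] len 22
```

Request:
carry_out([
  [0,1,2,7,0,0,0],
  [0,1,2,14,0,0,0],
  [0,1,2,20,0,0,0],
  [0,1,2,22,0,0,0],
  [0,1,2,22,0,0,0],
])

```text
clock: 10.4
tool_pos: [0.4992, -0.3411, 0.0618]
ee_rot: [-180.0, 0.2, 3.2]
force: [-0.2, 0.8, 0.2]
opening: 0.502
```

```bash
python3 go.py 499 -341 62 3.5
```

```text
t 10.40 pos [ 499.2 -341.1   61.8] [-1.8e+02  1.7e-01  3.2e+00] F [-0.2  0.8  0.2] open 0.502
d [-0.2 -0.1 -0.2] rv [-0.    0.17 -0.3 ] len 0
```

Request:
carry_out([
  [-1,0,0,0,0,0,0],
  [-1,0,0,0,0,0,0],
  [-1,0,0,0,0,0,0],
  [-1,0,0,0,0,0,0],
  [-1,0,0,0,0,0,0],
], squeeze=8)

```text
clock: 10.82
tool_pos: [0.4993, -0.3412, 0.0621]
ee_rot: [180.0, 0.2, 3.2]
force: [-0.8, -0.0, -0.9]
opening: 0.188
```

Request:
carry_out([
  [-1,0,0,0,0,0,0],
  [-1,0,0,0,0,0,0],
  [-1,0,0,0,0,0,0],
  [-1,0,0,0,0,0,0],
  [-1,0,0,0,0,0,0],
])

```text
clock: 11.23
tool_pos: [0.4992, -0.3412, 0.0621]
ee_rot: [180.0, 0.2, 3.2]
force: [0.1, -0.6, -0.8]
opening: 0.155
```

```bash
python3 go.py 499 -341 62 3.5
```

```text
t 11.23 pos [ 499.2 -341.2   62.1] [1.7999e+02 1.6000e-01 3.1900e+00] F [ 0.1 -0.6 -0.8] open 0.155
d [-0.2 -0.2  0.1] rv [ 0.01  0.16 -0.31] len 0
```

Request:
carry_out([
  [-1,0,0,0,0,0,0],
  [-1,0,0,0,0,0,0],
  [-1,0,0,-8,0,0,0],
  [-1,0,0,-18,0,0,0],
  [-1,0,0,-30,0,0,0],
], squeeze=45)

```text
clock: 11.65
tool_pos: [0.4991, -0.341, 0.0927]
ee_rot: [-180.0, 0.2, 3.2]
force: [-0.6, -0.6, -0.8]
opening: 0.146
```

```bash
python3 go.py 499 -341 170 3.5
```

```text
t 11.65 pos [ 499.1 -341.    92.7] [-179.98    0.19    3.19] F [-0.6 -0.6 -0.8] open 0.146
d [ -0.4  -0.1 -77.3] rv [-0.02  0.19 -0.31] len 77
```

Request:
carry_out([
  [-1,0,0,-15,0,0,0],
  [-1,0,0,-30,0,0,0],
  [-1,0,0,-45,0,0,0],
  [-1,0,0,-60,0,0,0],
  [-1,0,0,-75,0,0,0],
])

```text
clock: 12.07
tool_pos: [0.4995, -0.3413, 0.17]
ee_rot: [180.0, 0.1, 3.2]
force: [-0.0, 0.4, 0.1]
opening: 0.15
```

```bash
python3 go.py 583.5 60 172 5.3; python3 - <<'E'
from h import *
c=cap('side'); save(c,'side5.png',(250,130,390,310),3.3)
E
```

```text
t 12.07 pos [ 499.5 -341.3  170. ] [1.7996e+02 1.1000e-01 3.1800e+00] F [-0.   0.4  0.1] open 0.150
d [ 106.1 -396.    -2.5] rv [ 0.04  0.11 -2.12] len 410
```

View pics/side5.png

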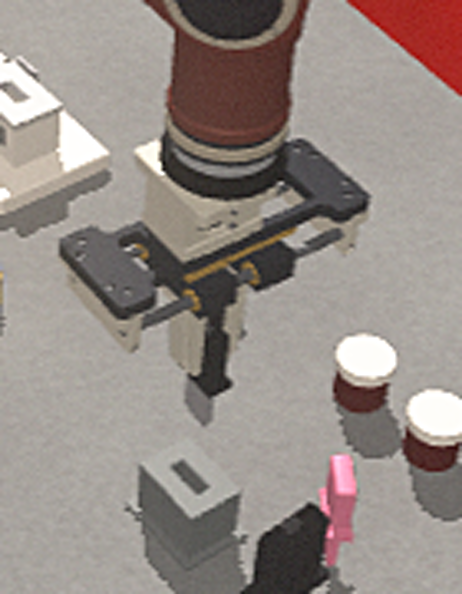

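Key is out and hanging straight in the jaws (blade at (200,400)), and the stand's slot is empty. Moving to the slot at tip height ~113 mm.

Request:
carry_out([
  [-1,10,-37,-2,0,0,-2],
  [-1,20,-74,-2,0,0,-2],
  [-1,30,-111,-2,0,0,-2],
  [-1,40,-148,-2,0,0,-2],
  [-1,50,-185,-2,0,0,-2],
])

```text
clock: 12.53
tool_pos: [0.5411, -0.1535, 0.1754]
ee_rot: [179.7, -0.2, 5.2]
force: [0.9, -0.4, -0.4]
opening: 0.151
```

```bash
python3 go.py 584 88 172 5.35
```

```text
t 12.53 pos [ 541.1 -153.5  175.4] [179.72  -0.25   5.16] F [ 0.9 -0.4 -0.4] open 0.151
d [  64.4 -236.7    2.5] rv [ 0.28 -0.25 -0.19] len 245
```

Request:
carry_out([
  [-1,10,-37,2,0,0,0],
  [-1,20,-74,2,0,0,0],
  [-1,30,-111,2,0,0,0],
  [-1,40,-148,2,0,0,0],
  [-1,50,-185,2,0,0,0],
])

```text
clock: 12.95
tool_pos: [0.5745, 0.0371, 0.1735]
ee_rot: [179.7, -0.3, 5.2]
force: [0.7, -0.9, -0.4]
opening: 0.147
```

```bash
python3 go.py 584 88 172 5.35
```

```text
t 12.95 pos [574.5  37.1 173.5] [179.72  -0.33   5.15] F [ 0.7 -0.9 -0.4] open 0.147
d [ 14.  -49.8   1.4] rv [ 0.28 -0.33 -0.2 ] len 52
```

Request:
carry_out([
  [-1,5,-18,5,0.2,-0.3,0],
  [-1,10,-36,10,0.2,-0.3,0],
  [-1,14,-49,16,0.2,-0.3,0],
  [-1,14,-50,22,0.2,-0.3,0],
  [-1,14,-50,26,0.2,-0.3,0],
])

```text
clock: 13.37
tool_pos: [0.5837, 0.0881, 0.1466]
ee_rot: [179.9, 0.0, 5.2]
force: [-0.2, -0.9, -1.3]
opening: 0.149
```

Request:
carry_out([
  [-1,0,0,0,0,0,0],
  [-1,0,0,0,0,0,0],
  [-1,0,0,0,0,0,0],
  [-1,0,0,0,0,0,0],
  [-1,0,0,0,0,0,0],
])

```text
clock: 13.78
tool_pos: [0.5839, 0.0872, 0.1471]
ee_rot: [179.9, -0.0, 5.1]
force: [0.5, -0.9, -0.1]
opening: 0.147
```

```bash
python3 go.py 584 88 148 5.35; python3 - <<'E'
from h import *
c=cap('side'); save(c,'side6.png',(225,120,295,190),8.5)
c=cap('top'); save(c,'top6.png',(150,120,300,230),5)
E
```

```text
t 13.78 pos [583.9  87.2 147.1] [ 1.7989e+02 -1.0000e-02  5.1300e+00] F [ 0.5 -0.9 -0.1] open 0.147
d [ 0.2 -0.8 -0.9] rv [ 0.11 -0.01 -0.22] len 1
```

View pics/side6.png

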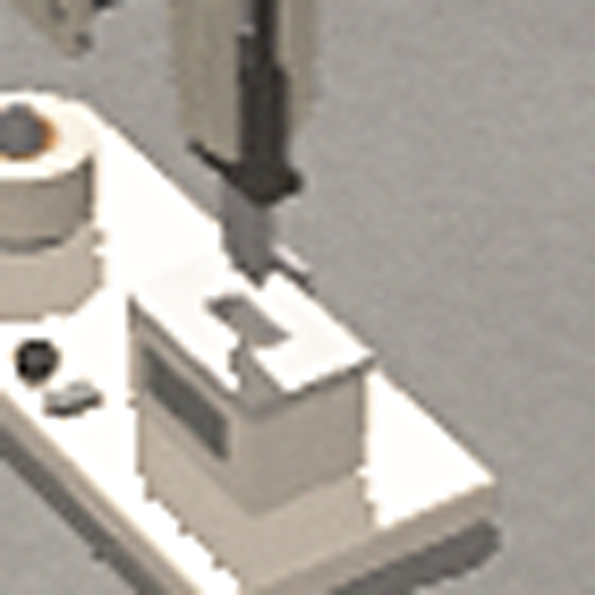

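View pics/top6.png

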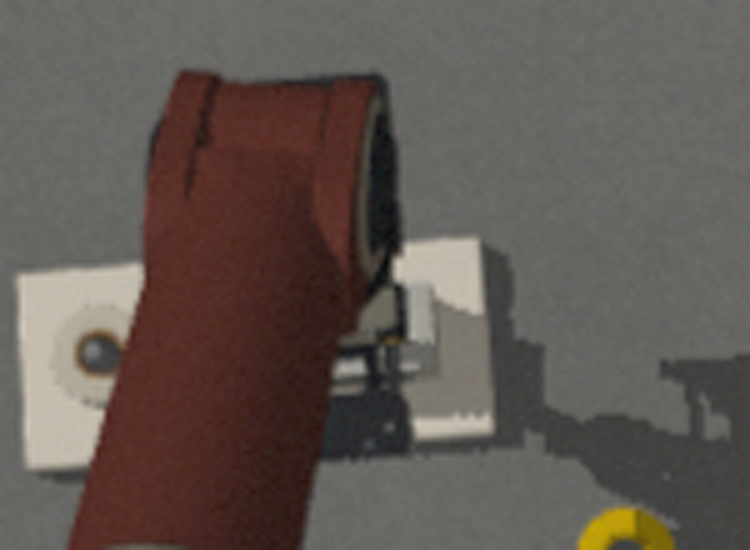

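```bash
cat > ov.py <<'E'
from fit import *
def ov(f,X,Y,yaw,tip,SX,SY,syaw,bx=(225,120,295,190),s=11):
    c=dict(np.load('side.npz')); im=cv2.resize(c['pixels'][bx[1]:bx[3],bx[0]:bx[2],::-1],None,fx=s,fy=s,interpolation=cv2.INTER_NEAREST).copy()
    def ln(P,col):
        q=((proj(c,P)+.5-[bx[0],bx[1]])*s); cv2.polylines(im,[q.round().astype(np.int32)],True,col,1)
    rect=lambda a,b,z:np.array([[-a,-b,z],[a,-b,z],[a,b,z],[-a,b,z]])/1000.
    for a,b,z in((9,21,45),(9,21,51),(3,12,45),(3,12,6),(1.5,9,0)): ln(place(rect(a,b,z),X/1000,Y/1000,yaw,tip/1000),(0,255,0))
    for a,b in((8,17),(4,13)): ln(place(rect(a,b,70),SX/1000,SY/1000,syaw),(0,0,255))
    ln(place(rect(25,40,70),SX/1000,SY/1000,syaw),(255,0,0))
    cv2.imwrite('pics/'+f,im)
E
python3 -c "
from ov import *
ov('ov1.png',583.9,87.2,5.1,90,584.6,88.2,5.35)"
```

```text
(no output)
```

View pics/ov1.png

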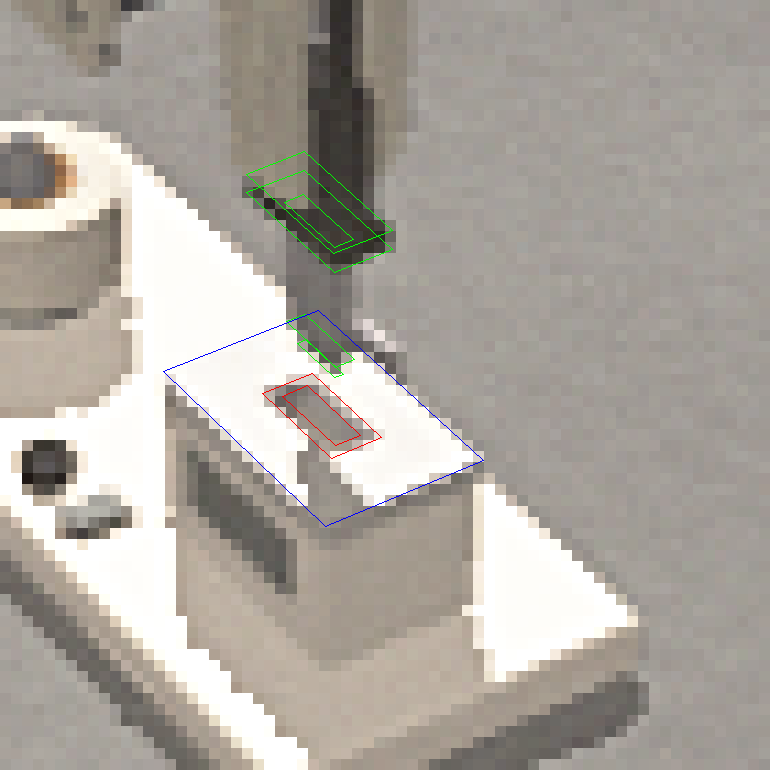

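The overlay of the held key (green) matches the image, with its shoulder at (246..390,150..270). The slot outline (red, centre (322,416)) matches too. Target is TCP (584.8, 88.4), yaw 5.35.

```bash
python3 go.py 584.8 88.4 133 5.35
```

```text
t 13.88 pos [583.8  87.7 146.9] [179.9    0.     5.18] F [-0.3 -0.  -0.7] open 0.149
d [ 1.1 -0.6 13.9] rv [ 0.1   0.   -0.17] len 14
```

Request:
carry_out([
  [-1,1.1,-0.7,4,0.1,0,-0.2],
  [-1,1.1,-0.7,8,0.1,0,-0.2],
  [-1,1.1,-0.7,12,0.1,0,-0.2],
  [-1,1.1,-0.7,14,0.1,0,-0.2],
  [-1,1.1,-0.7,14,0.1,0,-0.2],
])

```text
clock: 14.3
tool_pos: [0.5842, 0.0885, 0.132]
ee_rot: [180.0, 0.1, 5.4]
force: [-0.1, -0.2, -1.0]
opening: 0.148
```

Request:
carry_out([
  [-1,0,0,0,0,0,0],
  [-1,0,0,0,0,0,0],
  [-1,0,0,0,0,0,0],
  [-1,0,0,0,0,0,0],
  [-1,0,0,0,0,0,0],
])

```text
clock: 14.72
tool_pos: [0.5843, 0.0885, 0.1321]
ee_rot: [180.0, 0.1, 5.4]
force: [1.4, -0.2, -1.2]
opening: 0.149
```

```bash
python3 go.py 584.8 88.4 123 5.35;python3 -c "
from ov import *
cap('side')
ov('ov2.png',584.8,88.4,5.3,76,584.8,88.4,5.35)"
```

```text
t 14.72 pos [584.3  88.5 132.1] [1.7999e+02 9.0000e-02 5.3900e+00] F [ 1.4 -0.2 -1.2] open 0.149
d [0.5 0.2 9.1] rv [0.01 0.09 0.04] len 9
```

View pics/ov2.png

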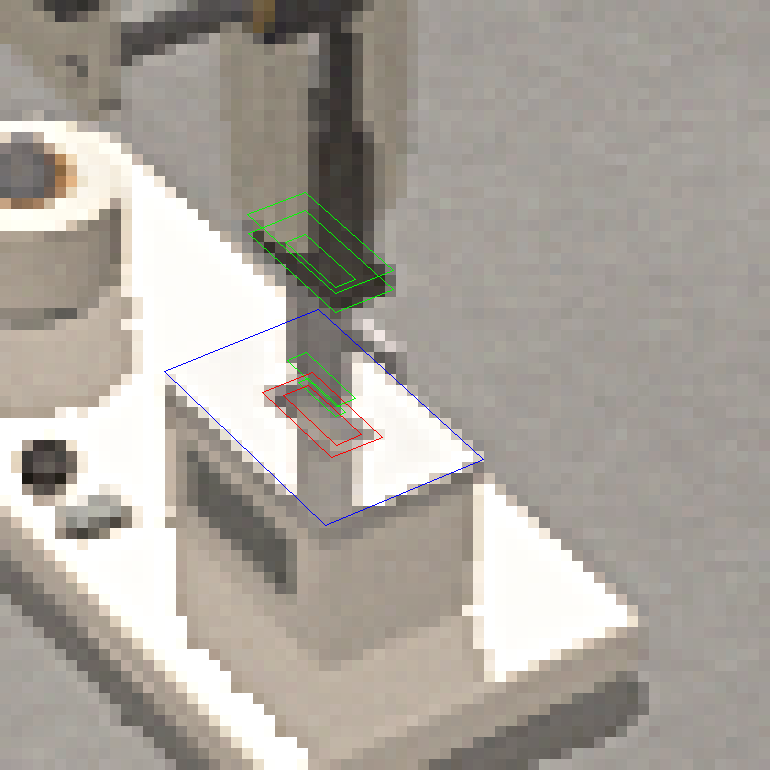

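Request:
carry_out([
  [-1,0.5,0,2,0,0,0],
  [-1,0.5,0,4,0,0,0],
  [-1,0.5,0,6,0,0,0],
  [-1,0.5,0,8,0,0,0],
  [-1,0.5,0,10,0,0,0],
])

```text
clock: 15.18
tool_pos: [0.5847, 0.0886, 0.1218]
ee_rot: [180.0, 0.1, 5.4]
force: [0.5, 0.3, -0.6]
opening: 0.147
```

Request:
carry_out([
  [-1,0,0,2,0,0,0],
  [-1,0,0,4,0,0,0],
  [-1,0,0,5,0,0,0],
  [-1,0,0,5,0,0,0],
  [-1,0,0,5,0,0,0],
])

```text
clock: 15.6
tool_pos: [0.5847, 0.0886, 0.1167]
ee_rot: [180.0, 0.1, 5.4]
force: [0.2, -0.1, -0.6]
opening: 0.151
```

```bash
python3 go.py 584.8 88.4 110 5.35; python3 -c "
from h import *
print(ctrl.sense()['wrist_torque'])"
```

```text
t 15.60 pos [584.7  88.6 116.7] [1.7999e+02 1.1000e-01 5.3900e+00] F [ 0.2 -0.1 -0.6] open 0.151
d [0.1 0.2 6.7] rv [0.01 0.11 0.04] len 7
[-0.11456161  0.0515749  -0.04454784]
```

Tip is 10 mm into the slot with no contact force. Continuing to just above the brake plate.

Request:
carry_out([
  [-1,0,0,2,0,0,0],
  [-1,0,0,4,0,0,0],
  [-1,0,0,6,0,0,0],
  [-1,0,0,8,0,0,0],
  [-1,0,0,9,0,0,0],
])

```text
clock: 16.02
tool_pos: [0.5846, 0.0886, 0.1074]
ee_rot: [180.0, 0.1, 5.4]
force: [-0.3, -0.7, -1.3]
opening: 0.146
```

Request:
carry_out([
  [-1,0,0,2,0,0,0],
  [-1,0,0,4,0,0,0],
  [-1,0,0,6,0,0,0],
  [-1,0,0,8,0,0,0],
  [-1,0,0,8,0,0,0],
])

```text
clock: 16.43
tool_pos: [0.5843, 0.0885, 0.0989]
ee_rot: [180.0, 0.2, 5.4]
force: [0.1, -0.0, -0.9]
opening: 0.149
```

```bash
python3 go.py 584.8 88.4 83 5.35; python3 -c "
from h import *
print(ctrl.sense()['wrist_torque'])"
```

```text
t 16.43 pos [584.3  88.5  98.9] [179.98   0.18   5.39] F [ 0.1 -0.  -0.9] open 0.149
d [ 0.6  0.2 15.9] rv [0.02 0.18 0.04] len 16
[-0.03440324  0.08191354  0.05465195]
```

Request:
carry_out([
  [-1,0.4,0,2,0,0,0],
  [-1,0.4,0,4,0,0,0],
  [-1,0.4,0,6,0,0,0],
  [-1,0.4,0,8,0,0,0],
  [-1,0.4,0,8,0,0,0],
])

```text
clock: 16.85
tool_pos: [0.5847, 0.0886, 0.0909]
ee_rot: [180.0, 0.2, 5.4]
force: [-0.0, 0.4, 1.4]
opening: 0.148
```

Request:
carry_out([
  [-1,0,0,2,0,0,0],
  [-1,0,0,4,0,0,0],
  [-1,0,0,5,0,0,0],
  [-1,0,0,5,0,0,0],
  [-1,0,0,5,0,0,0],
])

```text
clock: 17.27
tool_pos: [0.5847, 0.0885, 0.0859]
ee_rot: [180.0, 0.2, 5.4]
force: [-0.4, -0.6, 4.5]
opening: 0.149
```

```bash
python3 go.py 584.8 88.4 82 5.35; python3 -c "
from ov import *
c=cap('side'); save(c,'side7.png',(225,120,295,190),11)"
```

```text
t 17.27 pos [584.7  88.5  85.9] [1.7999e+02 1.6000e-01 5.3800e+00] F [-0.4 -0.6  4.5] open 0.149
d [0.1 0.2 3.9] rv [0.01 0.16 0.03] len 4
```

View pics/side7.png

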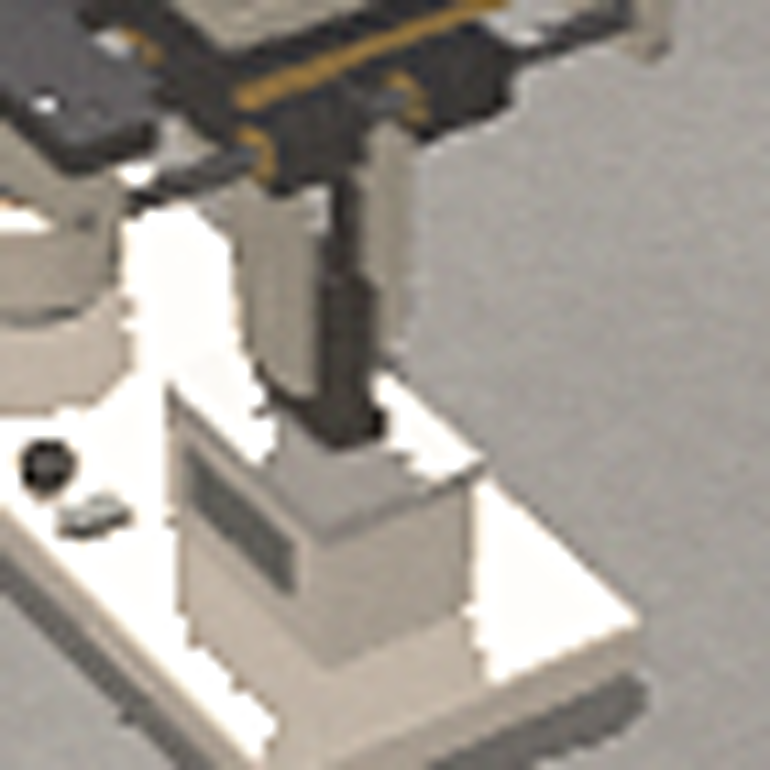

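Shoulder is ~4 mm above the plate (shoulder edge near (345,440)) and the spring force is rising as predicted. Easing down in small steps.

Request:
carry_out([
  [-1,0,0,1,0,0,0],
  [-1,0,0,2,0,0,0],
  [-1,0,0,2.5,0,0,0],
  [-1,0,0,2.5,0,0,0],
  [-1,0,0,2.5,0,0,0],
], squeeze=50)

```text
clock: 17.73
tool_pos: [0.5847, 0.0885, 0.0837]
ee_rot: [180.0, 0.2, 5.4]
force: [-1.6, -0.2, 6.0]
opening: 0.151
```

Request:
carry_out([
  [-1,0,0,0.5,0,0,0],
  [-1,0,0,1,0,0,0],
  [-1,0,0,1,0,0,0],
  [-1,0,0,1,0,0,0],
  [-1,0,0,1,0,0,0],
])

```text
clock: 18.15
tool_pos: [0.5847, 0.0885, 0.0831]
ee_rot: [-180.0, 0.1, 5.4]
force: [-1.8, 0.5, 6.2]
opening: 0.147
```

```bash
python3 go.py 584.8 88.4 82 5.35
```

```text
t 18.15 pos [584.7  88.5  83.1] [-1.80e+02  1.40e-01  5.38e+00] F [-1.8  0.5  6.2] open 0.147
d [0.1 0.1 1.1] rv [-0.    0.14  0.03] len 1
```

Request:
carry_out([
  [-1,0,0,0.4,0,0,0],
  [-1,0,0,0.8,0,0,0],
  [-1,0,0,0.8,0,0,0],
  [-1,0,0,0.8,0,0,0],
  [-1,0,0,0.8,0,0,0],
])

```text
clock: 18.57
tool_pos: [0.5847, 0.0885, 0.0828]
ee_rot: [-180.0, 0.1, 5.4]
force: [-2.6, -0.6, 6.5]
opening: 0.148
```

```bash
python3 go.py 584.8 88.4 82 5.35; python3 -c "
from ov import *
c=cap('side')
ov('ov3.png',584.7,88.5,5.35,25,584.8,88.4,5.35)
print(ctrl.sense()['force'],ctrl.sense()['tool_pos'])"
```

```text
t 18.57 pos [584.7  88.5  82.8] [-1.7999e+02  1.4000e-01  5.3800e+00] F [-2.6 -0.6  6.5] open 0.148
d [0.1 0.1 0.8] rv [-0.01  0.14  0.03] len 1
[-1.82809733 -0.32066335  6.26451257] [0.58472971 0.08852832 0.08274821]
```

View pics/ov3.png

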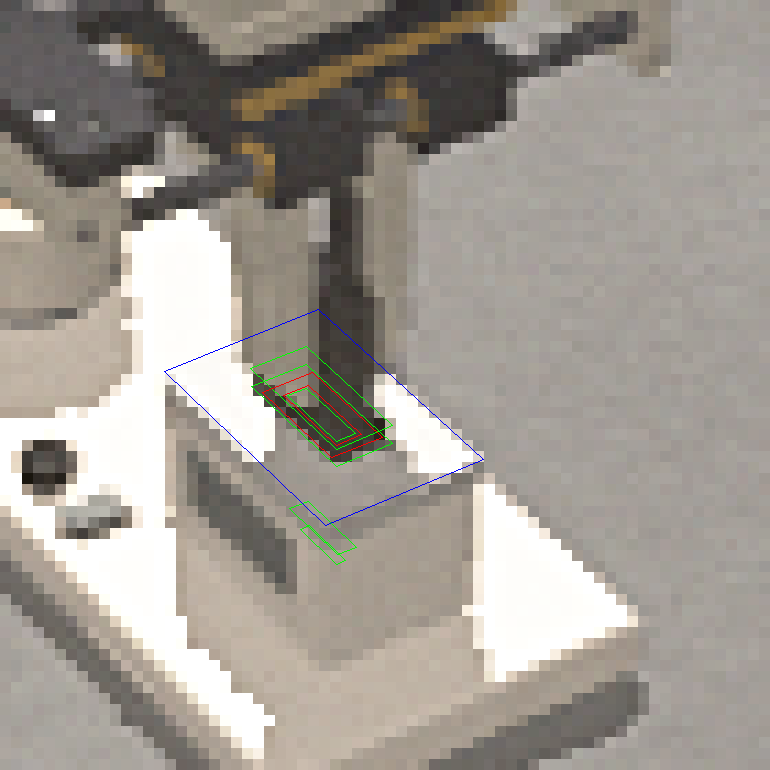

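Request:
carry_out([
  [-1,0.3,0,0.5,0,0,0],
  [-1,0.3,0,1,0,0,0],
  [-1,0.3,0,1.2,0,0,0],
  [-1,0.3,0,1.2,0,0,0],
  [-1,0.3,0,1.2,0,0,0],
])

```text
clock: 19.03
tool_pos: [0.5848, 0.0885, 0.0821]
ee_rot: [-180.0, 0.2, 5.4]
force: [-2.8, 0.2, 7.2]
opening: 0.148
```

```bash
python3 go.py 584.8 88.4 82 5.35; python3 -c "
from ov import *
c=cap('side')
ov('ov4.png',584.7,88.5,5.35,25.,584.8,88.4,5.35)
print(ctrl.sense()['force'],ctrl.sense()['tool_pos'])"
```

```text
t 19.03 pos [584.8  88.5  82.1] [-1.7997e+02  1.6000e-01  5.3700e+00] F [-2.8  0.2  7.2] open 0.148
d [0.  0.1 0.1] rv [-0.03  0.16  0.02] len 0
[-3.19837308 -0.24456531  7.61367767] [0.58476429 0.0885079  0.08209906]
```

View pics/ov4.png

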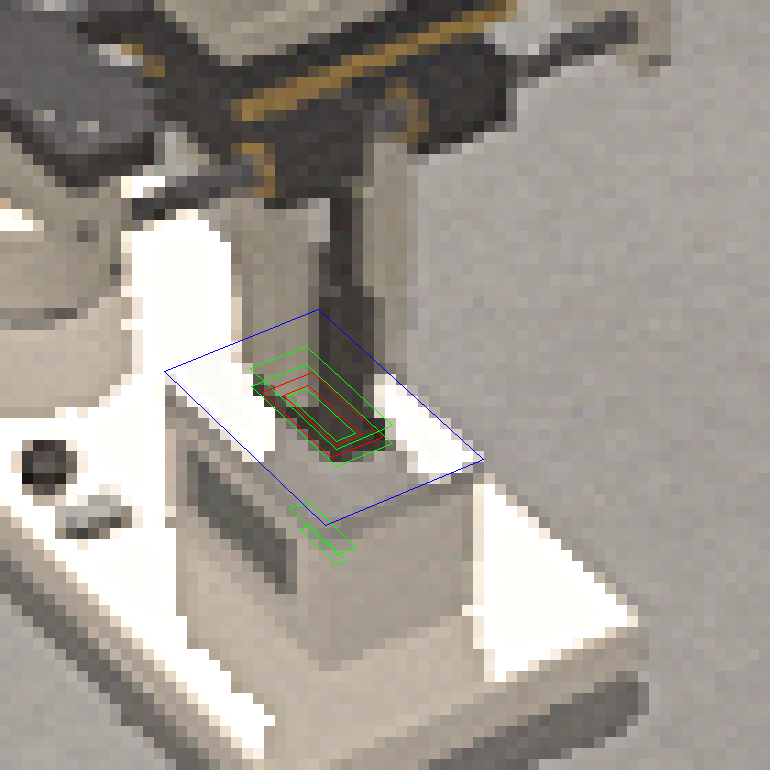

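Request:
carry_out([
  [-1,-0.7,0,0.6,0,0,0],
  [-1,-0.7,0,1.2,0,0,0],
  [-1,-0.7,0,1.2,0,0,0],
  [-1,-0.7,0,1.2,0,0,0],
  [-1,-0.7,0,1.2,0,0,0],
])

```text
clock: 19.5
tool_pos: [0.5847, 0.0885, 0.082]
ee_rot: [-180.0, 0.1, 5.4]
force: [-3.0, 0.8, 9.3]
opening: 0.148
```

```bash
python3 go.py 584.8 88.4 82 5.35
```

```text
t 19.50 pos [584.7  88.5  82. ] [-1.7996e+02  7.0000e-02  5.3700e+00] F [-3.   0.8  9.3] open 0.148
d [0.1 0.1 0. ] rv [-0.04  0.07  0.02] len 0
```

Request:
carry_out([
  [-1,-0.7,0,1.2,0,0,0],
  [-1,-0.7,0,1.4,0,0,0],
  [-1,-0.7,0,1.5,0,0,0],
  [-1,-0.7,0,1.5,0,0,0],
  [-1,-0.7,0,1.5,0,0,0],
])

```text
clock: 19.92
tool_pos: [0.5846, 0.0885, 0.082]
ee_rot: [-179.9, -0.0, 5.4]
force: [-3.1, 0.2, 11.6]
opening: 0.145
```

```bash
python3 go.py 584.8 88.4 82 5.35; python3 -c "
from ov import *
print(ctrl.sense()['wrist_torque'])
c=cap('side'); save(c,'side8.png',(180,100,320,210),5.5)
ov('ov5.png',584.7,88.5,5.35,25.,584.8,88.4,5.35)
w=world(c); m=(w[...,2]>.05)&(w[...,2]<.066)&(np.hypot(w[...,0]-.57,w[...,1]-.242)<.03)&(c['pixels'].min(-1)>170); print(m.sum(),np.median(w[m][:,2]))"
```

```text
t 19.92 pos [584.6  88.5  82. ] [-1.7993e+02 -3.0000e-02  5.3800e+00] F [-3.1  0.2 11.6] open 0.145
d [0.2 0.1 0. ] rv [-0.07 -0.03  0.03] len 0
[-0.04534461  0.8550693   0.00978623]
35 0.058053521629603644
```

View pics/side8.png

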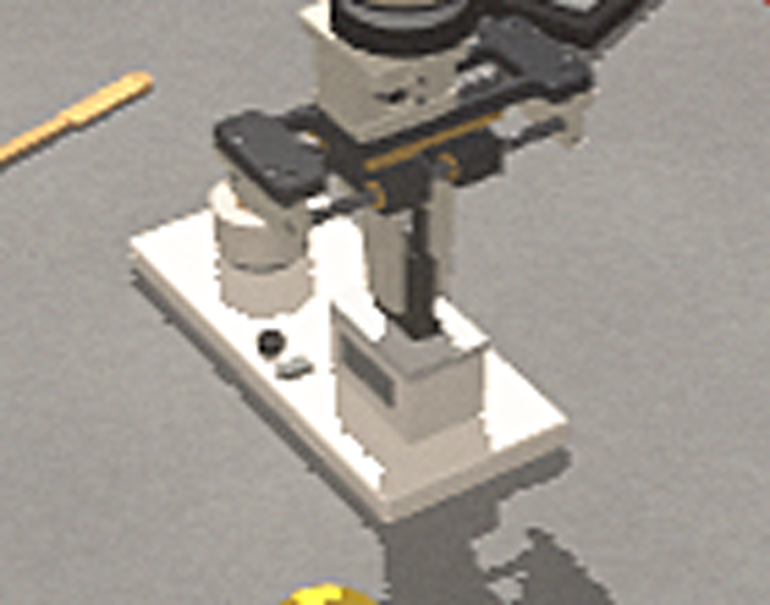

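View pics/ov5.png

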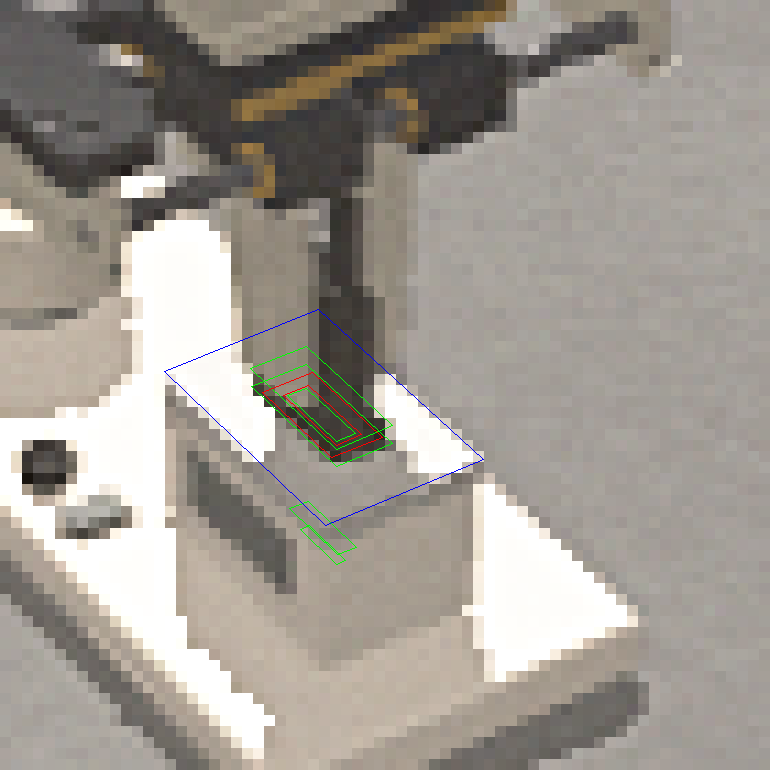

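z holds at 82.0 mm (tip 25 mm, the seated height) while force rises to 11.6 N, so the shoulder is on the plate. Final check of the bystanders, then hand in.

```bash
python3 - <<'E'
from h import *
c=cap('top'); w=world(c)
for nm,x,y,lo,hi in(('thin',.628,-.178,.008,.02),('pot0',.681,-.302,.035,.05),('pot1',.692,-.375,.035,.05)):
    m=(np.hypot(w[...,0]-x,w[...,1]-y)<.04)&(w[...,2]>lo)&(w[...,2]<hi); print(nm,w[m].mean(0).round(4))
s=ctrl.sense(); print(s['clock'],s['tool_pos'],s['force'],s['opening'])
save(c,'top9.png',s=1.5)
E
```

```text
thin [ 0.6266 -0.1789  0.0113]
pot0 [ 0.6805 -0.3025  0.0426]
pot1 [ 0.6926 -0.374   0.0426]
20.0167 [0.58465348 0.08850118 0.08200727] [-2.88704142  0.46678918 11.12509461] 0.14872761309253354
```

View pics/top9.png

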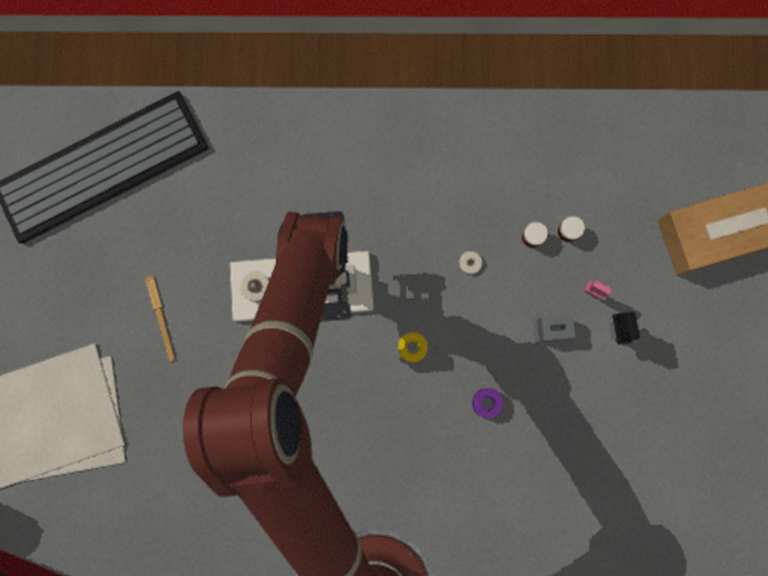

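The top view shows the roll on the spindle at (255,287) and an empty stand at (556,328). The thin roll, pots, spatula and look-alikes are where they were.

```bash
python3 -c "
from station import ctrl
print(ctrl.finish_job())"
```

```text
the job is handed in; nothing more can be done
None
```

The job is handed in at about 20 s, with the roll on the spindle and the key held down in the slot. The hand-in gave no verdict.

- **Roll:** I put the white tall roll over the spindle and let go. Its top measured 57.7–58.1 mm (58 mm expected), so it lies flat on its seat.
- **Key:** I took the small black key out of its stand and lowered it through the slot. It is still gripped at 50 N. The gripper stopped at a TCP height of 82.0 mm, which puts the blade tip at about 25 mm, the seated height. It stayed there while the upward force rose from 7 to 11–12 N, so the shoulder is on the plate.
- **Left alone:** the thin roll and both pots measured within about 2 mm of where they started. The spatula and the look-alikes looked unmoved in the last top view.

**Disagreements:**
- A sideways force of about 3 N stayed on the key, so the blade probably rests lightly against one side of the slot.
- The last side-view overlay showed the shoulder up to 1 mm higher than the arm's reading. That is within the camera's 2 mm calibration, so I went by the firm stop.

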